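# Rake returned receiver packs into an even layer

## Task

Take the rake from its caddy, skim the upper receiver packs off the heap in the sanitising tray, then, with the tines bearing lightly on the sprung bed, rake the packs along from the crowded third to at least half-way along the bed, until all six lie flat in one layer, none on another, two in each third of the bed. Touch the packs only with the rake, and never press or push hard on packs, bed or tray walls. Finally stand the rake back in its caddy, and leave the bottle, cup, battery and badges where they are.

Things in the scene. Friction and masses are not known exactly. Their poses are not given: they have to be found in the camera images.
- tray: fixed grey sanitising tray, open on top, inside 140 mm (its x) by 306 mm (its y), walls 6 mm thick, rims 66 mm above the table; origin at the centre of its underside. Thirds of the bed divide at tray y = -51 and +51 mm, marked by dark lines on bed and rims. The packs start in the +y third, the crowded one; the other two are bare.
- tray_mouth (a point): centre of the tray's mouth, level with its rims. Below is the bed, 27 to 33 mm above the table, not measured: two flat leaves joined across at tray y = +40 mm; the crowded one is level, the other slopes from the joint towards -y, up or down by up to 0.08 rad. On springs, it yields 1 mm per 8 N after the first newton, over fragile lamps: tines bear well at 3 to 8 N; never load bed or walls beyond 10 N.
- rake_grip (a point): grip point of the rake (about 160 g), which starts upright in its caddy. Wooden handle, upright, 24 mm (rake x) by 22 mm (rake y, the two faces to pinch), from 44 to 152 mm above the tine tips; this point is on its axis 120 mm above the tips. The axes are the rake's: x along its head (118 mm wide), y the way it rakes (either way, it is symmetric), z up.
- rake_tines (a point): middle of the row of the rake's tine tips: six flat-ended tines, 8 mm wide, 10 mm thick in rake y, 14 mm apart, 30 mm long below a head bar 118 mm long, 14 mm thick (rake y) and 14 mm high.
- rake: the rake as a whole; origin at the tine tips, axes as for its grip point.
- caddy: fixed dark steel caddy for the rake, to the robot's left or right of the tray; origin at the centre of its underside. Its slot, open above, is 128 mm (caddy x) by 22 mm (caddy y), walls 40 mm above the table, floor 6 mm above the table. The rake stands in it on its tines, rake x along caddy x.
- pack0_center (a point): a black receiver pack, 60 x 42 x 18 mm, about 80 g; the point is its centre, z is normal to its 60 x 42 faces. One of the four that lie on the bed, in the row at the end wall.
- pack0: the same pack, origin at the centre of its underside.
- pack1_center (a point): a black receiver pack, 60 x 42 x 18 mm, about 80 g; the point is its centre, z is normal to its 60 x 42 faces. One of the four that lie on the bed, in the row at the end wall.
- pack1: the same pack, origin at the centre of its underside.
- pack2_center (a point): a black receiver pack, 60 x 42 x 18 mm, about 80 g; the point is its centre, z is normal to its 60 x 42 faces. One of the four that lie on the bed, in the row nearer the middle, about 24 mm clear of the row at the end wall.
- pack2: the same pack, origin at the centre of its underside.
- pack3_center (a point): a black receiver pack, 60 x 42 x 18 mm, about 80 g; the point is its centre, z is normal to its 60 x 42 faces. One of the four that lie on the bed, in the row nearer the middle, about 24 mm clear of the row at the end wall.
- pack3: the same pack, origin at the centre of its underside.
- pack4_center (a point): a black receiver pack, 60 x 42 x 18 mm, about 80 g; the point is its centre, z is normal to its 60 x 42 faces. One of the two that lie on top of the other four, bridging their two rows.
- pack4: the same pack, origin at the centre of its underside.
- pack5_center (a point): a black receiver pack, 60 x 42 x 18 mm, about 80 g; the point is its centre, z is normal to its 60 x 42 faces. One of the two that lie on top of the other four, bridging their two rows.
- pack5: the same pack, origin at the centre of its underside.
- bottle: loose white bottle, 52 mm wide, 130 mm high; a bystander; origin at its underside.
- cup: loose white cup, 72 mm wide, 85 mm high; a bystander; origin at its underside.
- battery: loose spare battery, 50 x 26 x 17 mm; a bystander; origin at its underside.
- badges: loose stack of badges, 70 x 50 x 20 mm; a bystander; origin at its underside.
Things that resemble listed ones, but are neither listed nor needed, are in the scene too. Leave any green, red or yellow look-alike of the pack1 alone.

How it is judged:
On the way, in this order (a step that is already met when the one before it is completed fails the run):
1. the rake's tines bear lightly (2.5 to 10 N) on the bed in the crowded third (z of rake_tines in the frame of tray below 0.04 m and contact force between rake and tray between 2.5 and 10 N and y of rake_tines in the frame of tray above 0.053 m), for 0.2 s.
2. the rake's tines bear lightly (2.5 to 10 N) on the bed half-way along it, in the middle third (z of rake_tines in the frame of tray below 0.04 m and contact force between rake and tray between 2.5 and 10 N and y of rake_tines in the frame of tray between -0.051 and 0.01 m), for 0.2 s.
At the end, for the whole second after the job is handed in: All six packs lie flat (within 0.15 rad of level) and still on the bed in a single layer (centres at least 40 mm apart seen from above), two centres in each third of its length; the rake stands at rest in its caddy, tines down on the slot floor (within 6 mm), tilted less than 0.25 rad ((y of each of pack0_center, pack1_center in the frame of tray below -0.051 m or y of each of pack0_center, pack2_center in the frame of tray below -0.051 m or y of each of pack0_center, pack3_center in the frame of tray below -0.051 m or y of each of pack0_center, pack4_center in the frame of tray below -0.051 m or y of each of pack0_center, pack5_center in the frame of tray below -0.051 m or y of each of pack1_center, pack2_center in the frame of tray below -0.051 m or y of each of pack1_center, pack3_center in the frame of tray below -0.051 m or y of each of pack1_center, pack4_center in the frame of tray below -0.051 m or y of each of pack1_center, pack5_center in the frame of tray below -0.051 m or y of each of pack2_center, pack3_center in the frame of tray below -0.051 m or y of each of pack2_center, pack4_center in the frame of tray below -0.051 m or y of each of pack2_center, pack5_center in the frame of tray below -0.051 m or y of each of pack3_center, pack4_center in the frame of tray below -0.051 m or y of each of pack3_center, pack5_center in the frame of tray below -0.051 m or y of each of pack4_center, pack5_center in the frame of tray below -0.051 m) and ((y of pack0_center in the frame of tray between -0.051 and 0.051 m and y of pack1_center in the frame of tray between -0.051 and 0.051 m) or (y of pack0_center in the frame of tray between -0.051 and 0.051 m and y of pack2_center in the frame of tray between -0.051 and 0.051 m) or (y of pack0_center in the frame of tray between -0.051 and 0.051 m and y of pack3_center in the frame of tray between -0.051 and 0.051 m) or (y of pack0_center in the frame of tray between -0.051 and 0.051 m and y of pack4_center in the frame of tray between -0.051 and 0.051 m) or (y of pack0_center in the frame of tray between -0.051 and 0.051 m and y of pack5_center in the frame of tray between -0.051 and 0.051 m) or (y of pack1_center in the frame of tray between -0.051 and 0.051 m and y of pack2_center in the frame of tray between -0.051 and 0.051 m) or (y of pack1_center in the frame of tray between -0.051 and 0.051 m and y of pack3_center in the frame of tray between -0.051 and 0.051 m) or (y of pack1_center in the frame of tray between -0.051 and 0.051 m and y of pack4_center in the frame of tray between -0.051 and 0.051 m) or (y of pack1_center in the frame of tray between -0.051 and 0.051 m and y of pack5_center in the frame of tray between -0.051 and 0.051 m) or (y of pack2_center in the frame of tray between -0.051 and 0.051 m and y of pack3_center in the frame of tray between -0.051 and 0.051 m) or (y of pack2_center in the frame of tray between -0.051 and 0.051 m and y of pack4_center in the frame of tray between -0.051 and 0.051 m) or (y of pack2_center in the frame of tray between -0.051 and 0.051 m and y of pack5_center in the frame of tray between -0.051 and 0.051 m) or (y of pack3_center in the frame of tray between -0.051 and 0.051 m and y of pack4_center in the frame of tray between -0.051 and 0.051 m) or (y of pack3_center in the frame of tray between -0.051 and 0.051 m and y of pack5_center in the frame of tray between -0.051 and 0.051 m) or (y of pack4_center in the frame of tray between -0.051 and 0.051 m and y of pack5_center in the frame of tray between -0.051 and 0.051 m)) and (y of each of pack0_center, pack1_center in the frame of tray above 0.051 m or y of each of pack0_center, pack2_center in the frame of tray above 0.051 m or y of each of pack0_center, pack3_center in the frame of tray above 0.051 m or y of each of pack0_center, pack4_center in the frame of tray above 0.051 m or y of each of pack0_center, pack5_center in the frame of tray above 0.051 m or y of each of pack1_center, pack2_center in the frame of tray above 0.051 m or y of each of pack1_center, pack3_center in the frame of tray above 0.051 m or y of each of pack1_center, pack4_center in the frame of tray above 0.051 m or y of each of pack1_center, pack5_center in the frame of tray above 0.051 m or y of each of pack2_center, pack3_center in the frame of tray above 0.051 m or y of each of pack2_center, pack4_center in the frame of tray above 0.051 m or y of each of pack2_center, pack5_center in the frame of tray above 0.051 m or y of each of pack3_center, pack4_center in the frame of tray above 0.051 m or y of each of pack3_center, pack5_center in the frame of tray above 0.051 m or y of each of pack4_center, pack5_center in the frame of tray above 0.051 m) and z of pack0_center in the frame of tray between 0.022 and 0.055 m and angle between each of pack0_center, pack1_center, pack2_center, pack3_center, pack4_center, pack5_center's own z axis and vertical below 0.15 rad and z of pack1_center in the frame of tray between 0.022 and 0.055 m and z of pack2_center in the frame of tray between 0.022 and 0.055 m and z of pack3_center in the frame of tray between 0.022 and 0.055 m and z of pack4_center in the frame of tray between 0.022 and 0.055 m and z of pack5_center in the frame of tray between 0.022 and 0.055 m and horizontal distance between pack0_center and pack1_center above 0.04 m and horizontal distance between each of pack0_center, pack1_center and pack2_center above 0.04 m and horizontal distance between each of pack0_center, pack1_center, pack2_center and pack3_center above 0.04 m and horizontal distance between each of pack0_center, pack1_center, pack2_center, pack3_center and pack4_center above 0.04 m and horizontal distance between each of pack0_center, pack1_center, pack2_center, pack3_center, pack4_center and pack5_center above 0.04 m and linear speed of each of pack0, pack1, pack2, pack3, pack4, pack5, rake below 0.02 m/s and z of rake_tines in the frame of caddy below 0.012 m and x of rake_tines in the frame of caddy between -0.015 and 0.015 m and y of rake_tines in the frame of caddy between -0.01 and 0.01 m and angle between rake's own z axis and vertical below 0.25 rad); the robot touches nothing.
It fails at once if the rake presses on the bed or the walls of the tray with more than 10 N (contact force between rake and tray above 10 N).
It fails at once if the rake pushes or presses a pack with more than 10 N (contact force between rake and pack0 above 10 N or contact force between rake and pack1 above 10 N or contact force between rake and pack2 above 10 N or contact force between rake and pack3 above 10 N or contact force between rake and pack4 above 10 N or contact force between rake and pack5 above 10 N).
It fails at once if the hand touches a pack (contact force between any of the fingers, the arm and pack0 above 0.5 N or contact force between any of the fingers, the arm and pack1 above 0.5 N or contact force between any of the fingers, the arm and pack2 above 0.5 N or contact force between any of the fingers, the arm and pack3 above 0.5 N or contact force between any of the fingers, the arm and pack4 above 0.5 N or contact force between any of the fingers, the arm and pack5 above 0.5 N).
It fails at once if a bystander is moved by more than 20 mm (distance of any of bottle, cup, battery, badges from where it was at the start of the episode above 0.02 m).
It also fails if it takes over 72 s, if anything falls off the work surface, if the arm or the gripper's body presses on something with over 40 N, if the wrist force passes 120 N, or if a joint passes its speed limit or range.

## Robot

A 6-joint arm with a two-finger parallel gripper is mounted at the origin on the work surface. World frame = base frame: x ahead of the robot, y to its left, z up, the work surface at z = 0. Lengths are in m, angles in rad, forces in N, time in s.
With the tool pointing down it reaches from about 0.425 to 0.95 m from the base axis. Payload 3.5 kg.
Tool frame: the origin (TCP) lies between the finger pads; the fingertips stand 19 mm ahead of it and the grasp point (between the pads) is the TCP; y points along the fingers, z is the direction in which the jaws open and shut, and the axes are right-handed (so a half turn about y gives the same grasp; the last joint's range is limited). The gripper opens to 85 mm and grips with 20 to 120 N. Pads are 22 mm wide; open, the fingers measure 114 mm over their backs; the gripper's body (76 mm by 85 mm) begins 54 mm behind the grasp point. The pads swing forward as they close: fully open they stand 13 mm farther back than shut.
Start: joints at [1.041, 0.286, 1.577, -0, 1.279, -0.15], TCP at [0.25, 0.627, 0.25] pointing down, gripper open.
Joint ranges: [-2.77, 2.77], [-0.9, 2.22], [0.21, 2.48], [-1.53, 4.67], [0.24, 2.81], [-2.84, 2.84]. Speed limits (rad/s): [2.79, 2.79, 3.14, 3.14, 3.14, 3.14].

## Interface

Orientations are given as a unit quaternion [x, y, z, w].
In Python, from plant import get_state, read_camera, camera_model, sign_off gives the robot as it stands.
- The arm moves only by the tool carry_out, never from a script. Its argument "moves" is a list of rows, each a list of 7 numbers: the turn, a rotation vector about the tool's x, y, z in rad, then the shift along the tool's x, y, z in m, then the closure, from -1 (fully open) to 1 (shut). In form: [[wx, wy, wz, dx, dy, dz, jaw], ...]. A call has 1 to 10 rows; each row shifts and turns the commanded pose from where the row before left it, along the tool's axes as they then stand; what a row does not reach is not made up. A row lasts 1/8 s, in which the tool goes at most 62.5 mm and 10.7 degrees, less where a joint would pass 70% of its speed; a pose out of reach is approached as far as the arm can. A call is refused whole if a number of a shift passes 0.0625 or a number of a turn 0.188, either way. A call with a gripper value outside its range is refused whole. The fingers move at their own pace and stop on an object; "squeeze" is the grip in N (left out, the last holds). Time passes only in rows, so rows that do not move let the fingers close. It gives the time, the measured TCP pose, the force and the opening at its end, in the units of the state.
- get_state(): the state, without advancing time (a new reading comes with each control period).
- read_camera(name): name is "side" or "top"; returns the picture (480x640x3 uint8, blue, green, red); there is no depth.
- camera_model(name): a dict with "camera_matrix" (3x3 intrinsics, pixels), "pose" (4x4, takes a point from camera to world coordinates). Camera axes: x right, y down, z forward; pixel columns grow to the right and rows downward; lengths in m; the calibration is good to about 2 mm. A picture is of the moment at which its call begins. camera_model takes no time and is no camera call.
- sign_off(): hands the job in, once; it reports no verdict.
The state is a dict: "time": time; "qpos": joint angles; "dq": joint speeds; "joint_efforts": joint torques, N m; "eef_pos": TCP position; "tcp_rot": TCP orientation; "contact_force": force on the tool from outside, world axes, zero at the start; "wrist_torque": the same for the moment, N m; "opening": opening from 0.0 (shut) to 1.0 (fully open).
Only numpy, scipy, OpenCV 4.12 (cv2) and the standard library are available. Lean on these libraries where they do the work, as an engineer would, in place of code of your own. Each camera call takes 0.05 s, during which the arm holds its last target. There are 200 camera calls.

## Working session

There is one attempt and no reset: what is moved stays moved. The work goes in short steps, Python scripts to look and compute and a tool call to move; the robot and the scene stay as the last step left them, time stands still between calls to the robot, and variables do not carry over. Pictures are saved under pics/ and viewed, about 8 in all and at most 12, crops included, and the job is handed in when it is done.

Besides the shell and the picture viewer there is one more tool, called as name(argument=value, ...) on one line, values as JSON. carry_out: Moves the arm, as the interface text tells. Its arguments: {"type":"object","properties":{"moves":{"type":"array","items":{"type":"array","items":{"type":"number"}}},"squeeze":{"type":"number"}},"required":["moves"]}

```bash
mkdir -p pics; ls
python3 - <<'E'
from plant import *
import cv2,numpy as np
for n in("side","top"):
    cv2.imwrite(f"pics/{n}0.png",read_camera(n)); m=camera_model(n); print(n,np.round(m["camera_matrix"],1).tolist(),np.round(m["pose"],4).tolist())
s=get_state();print({k:np.round(v,3).tolist() for k,v in s.items()})
E
```

```text
pics
side [[462.1, 0.0, 322.6], [0.0, 462.1, 246.3], [0.0, 0.0, 1.0]] [[-0.9794, -0.1305, 0.1543, 0.369], [-0.2019, 0.6686, -0.7156, 0.6828], [-0.0098, -0.732, -0.6812, 0.754], [0.0, 0.0, 0.0, 1.0]]
top [[527.7, 0.0, 322.2], [0.0, 527.7, 233.8], [0.0, 0.0, 1.0]] [[0.0026, -0.982, 0.189, 0.3151], [-0.9999, -0.0051, -0.0129, 0.0138], [0.0136, -0.1889, -0.9819, 1.1724], [0.0, 0.0, 0.0, 1.0]]
{'time': 0.1, 'qpos': [1.041, 0.287, 1.578, 0.0, 1.279, -0.15], 'dq': [0.001, -0.001, -0.003, 0.0, 0.001, -0.001], 'joint_efforts': [0.002, -40.73, -29.37, -0.0, 0.003, 0.0], 'eef_pos': [0.25, 0.626, 0.249], 'tcp_rot': [0.695, -0.134, 0.133, -0.694], 'contact_force': [0.192, 0.361, 0.307], 'wrist_torque': [-0.011, -0.005, 0.053], 'opening': 1.004}
```

View pics/top0.png

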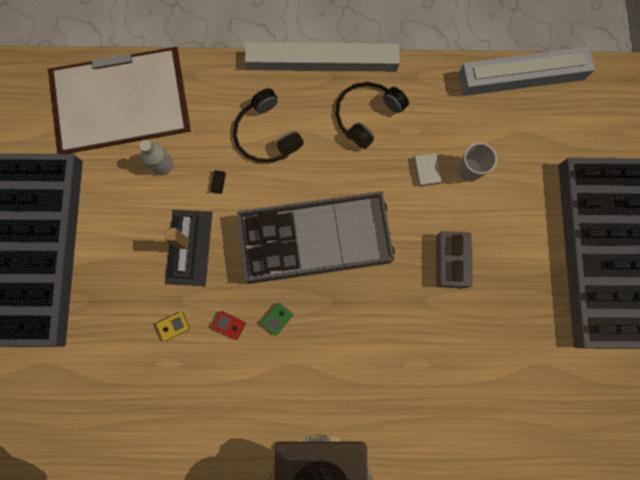

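View pics/side0.png

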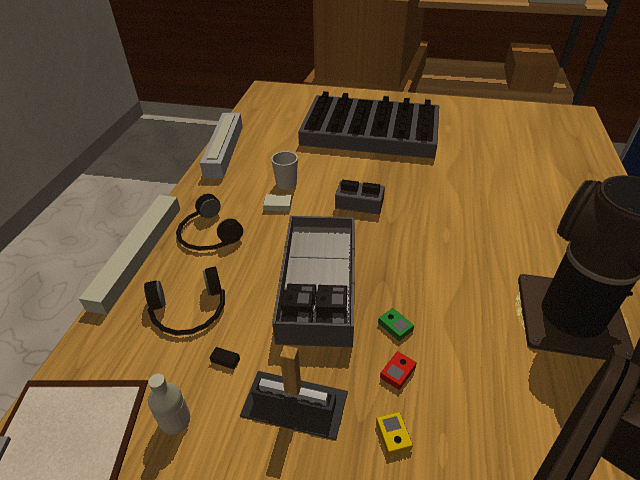

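The top view shows the tray at about (316,238), with the packs at its left end (world +y). The rake is in the dark caddy at (188,247), with its handle at (178,236). The look-alikes are the charger with two packs (455,258), the side racks (30,250 and 610,250), and the coloured packs (172,326), (229,324) and (277,319). I choose the six black packs inside the grey tray at (270,243), and will check that in a crop.

```bash
cat > h.py <<'E'
import numpy as np,cv2
from plant import *
from scipy.spatial.transform import Rotation as R
M={n:camera_model(n) for n in("side","top")}
def cast(n,u,v,z):
    K=np.array(M[n]["camera_matrix"]);P=np.array(M[n]["pose"])
    d=P[:3,:3]@np.linalg.solve(K,[u,v,1.]);o=P[:3,3];return o+d*(z-o[2])/d[2]
def proj(n,p):
    K=np.array(M[n]["camera_matrix"]);P=np.array(M[n]["pose"])
    q=K@(P[:3,:3].T@(np.asarray(p,float)-P[:3,3]));return q[:2]/q[2]
def crop(n,x0,y0,x1,y1,k,name,im=None,gain=1.8):
    im=read_camera(n) if im is None else im
    c=cv2.resize(im[y0:y1,x0:x1],None,fx=k,fy=k,interpolation=cv2.INTER_CUBIC)
    cv2.imwrite(f"pics/{name}.png",cv2.convertScaleAbs(c,alpha=gain));return im
E
python3 - <<'E'
from h import *
crop("top",155,185,405,295,3.2,"c1",cv2.imread("pics/top0.png"))
E
```

```text
(no output)
```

View pics/c1.png

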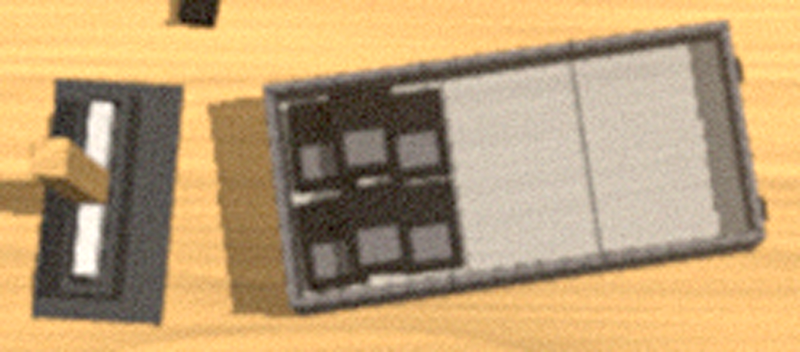

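Run:
```python
from h import *
c=lambda u,v,z:cast("top",155+u/3.2,185+v/3.2,z)
print("tray");T=[c(*p,.066) for p in[(264,88),(727,24),(763,243),(297,312)]]
T=np.array(T);print(np.round(T,4).tolist(),T.mean(0).round(4),[np.linalg.norm(T[i]-T[i-1]).round(4) for i in range(4)])
print([np.degrees(np.arctan2(*(T[a]-T[b])[:2])).round(2) for a,b in((0,1),(3,2))])# angle of tray y: atan2(x,y)
C=np.array([c(*p,.0) for p in[(55,80),(183,87),(160,325),(33,317)]]);print("caddy base",C.round(4).tolist())
# white head bar top face ends in top view z=.05
for z in(.05,):
  H=np.array([c(*p,z) for p in[(89,101),(114,103),(98,276),(74,274)]]);print("bar",H.round(4).tolist(),H.mean(0).round(4), np.degrees(np.arctan2((H[0]-H[3])[1],(H[0]-H[3])[0])))
K=np.array([c(*p,.158) for p in[(38,140),(70,137),(72,165),(31,170)]]);print("handle top",K.round(4).tolist(),K.mean(0).round(4))
s=get_state();print(R.from_quat(s["tcp_rot"]).as_matrix().round(3).tolist())
crop("side",235,330,355,450,6,"c2",cv2.imread("pics/side0.png"))
```

```text
tray
[[0.5738, 0.1812, 0.066], [0.6202, -0.1308, 0.066], [0.4704, -0.1518, 0.066], [0.4235, 0.1548, 0.066]] [0.522  0.0134 0.066 ] [np.float64(0.1526), np.float64(0.3154), np.float64(0.1512), np.float64(0.3101)]
[np.float64(-8.46), np.float64(-8.7)]
caddy base [[0.5942, 0.3396, 0.0], [0.5896, 0.2487, 0.0], [0.4206, 0.2575, 0.0], [0.4258, 0.3453, 0.0]]
bar [[0.5678, 0.3019, 0.05], [0.5665, 0.2849, 0.05], [0.4485, 0.2897, 0.05], [0.4498, 0.3057, 0.05]] [0.5081 0.2955 0.05  ] -1.831032929422412
handle top [[0.5189, 0.3039, 0.158], [0.5209, 0.2845, 0.158], [0.5035, 0.2824, 0.158], [0.5003, 0.3071, 0.158]] [0.5109 0.2945 0.158 ]
[[0.929, -0.001, 0.371], [-0.371, -0.002, 0.929], [-0.0, -1.0, -0.002]]
```

View pics/c2.png

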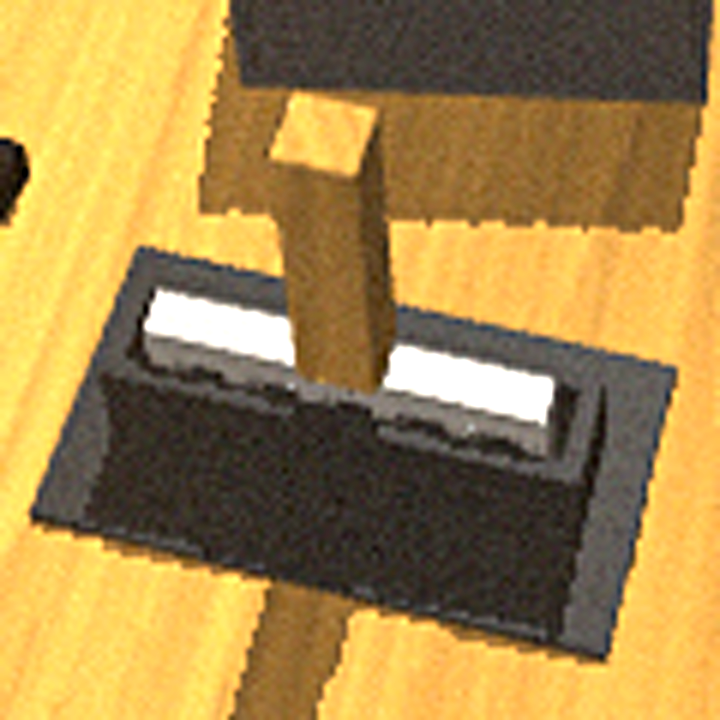

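Run:
```python
from h import *
print(cast("side",289.1,352,.158).round(4))
print("bar",[cast("side",235+u/6,330+v/6,.05).round(4).tolist() for u,v in((155,293),(553,378),(548,425),(143,337))])
T=np.array([0.522,.0134,.066]);a=np.radians(8.5)
for sx in(1,-1):
  for sy in(1,-1):
    p=T+[np.cos(a)*.076*sx-np.sin(a)*.159*sy,np.sin(a)*.076*sx+np.cos(a)*.159*sy,0];print(sx,sy,p.round(4),proj("side",p).round(1),proj("top",p).round(1))
crop("side",260,205,370,355,5.0*.8,"c3",cv2.imread("pics/side0.png"))
s=get_state();Rm=R.from_quat(s["tcp_rot"]).as_matrix()
print((Rm.T@(np.array([.510,.295,.25])-s["eef_pos"])).round(4))
```

```text
[0.5064 0.2975 0.158 ]
bar [[0.5651, 0.2896, 0.05], [0.4485, 0.2934, 0.05], [0.4471, 0.3075, 0.05], [0.5642, 0.3037, 0.05]]
1 1 [0.5737 0.1819 0.066 ] [272.8 322.7] [237.2 212.6]
1 -1 [ 0.6207 -0.1326  0.066 ] [290.8 214.8] [383.  192.3]
-1 1 [0.4233 0.1594 0.066 ] [354.7 325.9] [245.6 282.6]
-1 -1 [ 0.4703 -0.1551  0.066 ] [355.3 216.5] [395. 261.]
[ 0.3644 -0.0006 -0.2114]
```

View pics/c3.png

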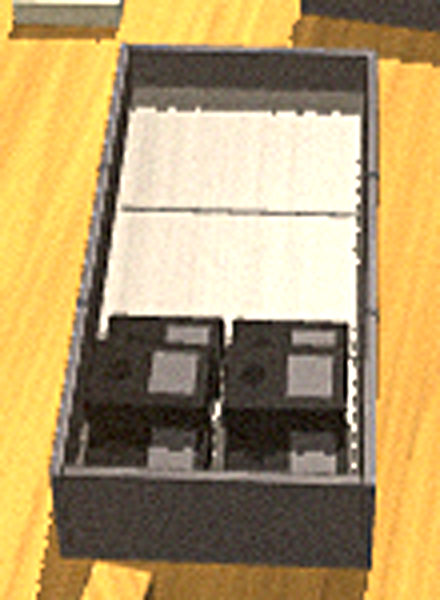

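carry_out(moves=[[0,-0.173,0,0,0,0,-1],[0,-0.173,0,0,0,0,-1],[0,0,0,0.0335,0,-0.04,-1],[0,0,0,0.0335,0,-0.04,-1],[0,0,0,0.0335,0,-0.04,-1],[0,0,0,0.0335,0,-0.04,-1],[0,0,0,0.0335,0,-0.04,-1],[0,0,0,0.0335,0,-0.04,-1],[0,0,0,0.0335,0,-0.04,-1],[0,0,0,0.0335,0,-0.04,-1]])

```text
time: 1.35
eef_pos: [0.5078, 0.2965, 0.2498]
tcp_rot: [0.707, -0.012, 0.012, -0.707]
contact_force: [0.3, 0.4, -0.8]
opening: 1.001
```

carry_out(moves=[[0,0,0,0,0,0,-1],[0,0,0,0,0,0,-1]])

```text
time: 1.6
eef_pos: [0.5068, 0.2981, 0.2498]
tcp_rot: [-0.707, 0.013, -0.012, 0.707]
contact_force: [-0.4, -0.1, -0.5]
opening: 0.998
```

carry_out(moves=[[0,0,0,0,0.04,0,-1],[0,0,0,0,0.04,0,-1],[0,0,0,0,0.03,0,-1],[0,0,0,0,0.014,0,-1],[0,0,0,0,0,0,1],[0,0,0,0,0,0,1],[0,0,0,0,0,0,1],[0,0,0,0,0,0,1],[0,0,0,0,0,0,1],[0,0,0,0,0,0,1]], squeeze=60)

```text
time: 2.85
eef_pos: [0.5082, 0.2982, 0.1279]
tcp_rot: [-0.707, 0.011, -0.013, 0.707]
contact_force: [-0.6, -0.3, 6.1]
opening: 0.255
```

carry_out(moves=[[0,0,0,0,0,0,1],[0,0,0,0,0,0,1]])

```text
time: 3.1
eef_pos: [0.5082, 0.2982, 0.1279]
tcp_rot: [-0.707, 0.011, -0.013, 0.707]
contact_force: [-1.1, -0.3, 5.7]
opening: 0.25
```

carry_out(moves=[[0,0,0,0,-0.01,0,1],[0,0,0,0,-0.025,0,1],[0,0,0,0,-0.03,0,1],[0,0,0,0,-0.03,0,1],[0,0,0,0,-0.02,0,1],[0,0,0,0,0,0,1],[0,0,0,0,0,0,1]])

```text
time: 3.98
eef_pos: [0.5065, 0.2977, 0.2396]
tcp_rot: [0.707, -0.013, 0.011, -0.707]
contact_force: [0.1, -0.3, -2.2]
opening: 0.248
```

Run:
```python
from h import *
a=crop("side",220,240,380,440,3,"x"); b=crop("top",140,190,240,290,4,"y")
A=cv2.imread("pics/x.png");B=cv2.imread("pics/y.png")
o=np.zeros((600,800+80,3),np.uint8);o[:,:480]=A;o[:400,480:]=B
cv2.imwrite("pics/c4.png",o[:,:])
cv2.imwrite("pics/c4.png",cv2.resize(o,(792,540)))
s=get_state();print(s["eef_pos"],s["contact_force"],R.from_quat(s["tcp_rot"]).as_matrix().round(4).tolist())
```

```text
[0.50636711 0.29766589 0.2392369 ] [ 0.70602741  0.1675637  -2.35192427] [[0.9994, -0.0034, 0.0339], [-0.0339, -0.0012, 0.9994], [-0.0033, -1.0, -0.0014]]
```

View pics/c4.png

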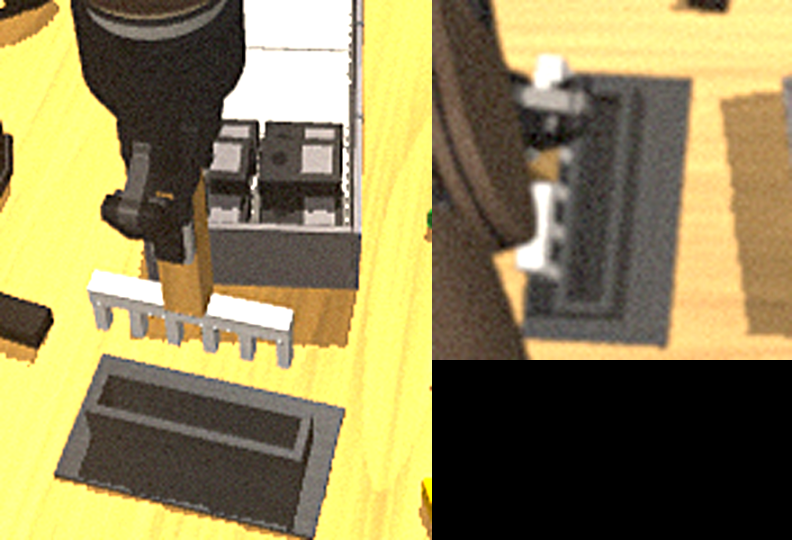

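```bash
cat >> h.py <<'E'
TC=np.array([.522,.0142]);TY=np.radians(8.5);OFF=.122
def st():
    s=get_state();Rm=R.from_quat(s["tcp_rot"]).as_matrix();p=np.array(s["eef_pos"])
    t=p+Rm[:,1]*OFF;d=t[:2]-TC;c,q=np.cos(TY),np.sin(TY)
    print("t",round(s["time"],2),"tip tray mm",(1e3*np.array([c*d[0]+q*d[1],-q*d[0]+c*d[1],t[2]])).round(1),"F",np.round(s["contact_force"],1),"yaw",np.degrees(np.arctan2(-Rm[0,2],Rm[1,2])).round(2),"tilt",Rm[2].round(4),"op",round(s["opening"],3))
    return s,Rm
def goal(tx,ty,tz): # shift in tool axes to bring tips to tray mm coords
    s,Rm=st();c,q=np.cos(TY),np.sin(TY)
    g=np.array([TC[0]+(c*tx-q*ty)/1e3,TC[1]+(q*tx+c*ty)/1e3,tz/1e3])
    print("goal shift tool mm",(1e3*Rm.T@(g-(np.array(s["eef_pos"])+Rm[:,1]*OFF))).round(1))
E
python3 - <<'E'
from h import *
for z in(.110,.113,.116,.119,.122,.125):print(z,proj("side",[.5066,.3027,z]).round(1))
goal(0,133,117)
E
```

```text
0.11 [289.9 372.2]
0.113 [289.8 371.1]
0.116 [289.7 370.1]
0.119 [289.6 369. ]
0.122 [289.5 368. ]
0.125 [289.4 366.9]
t 4.08 tip tray mm [ 26.  282.6 117.2] F [ 0.7  0.2 -2.4] yaw -1.94 tilt [-0.0033 -1.     -0.0014] op 0.251
goal shift tool mm [   1.5    0.4 -151.8]
```

carry_out(moves=[[0,0,0,0,0,-0.03,1],[0,0,0,0.0015,0,-0.04,1],[0,0,0,0,0,-0.04,1],[0,0,0,0,0,-0.03,1],[0,0,0,0,0,-0.012,1],[0,-0.091,0,0,0,0,1],[0,-0.091,0,0,0,0,1],[0,0,0,0,0,0,1],[0,0,0,0,0,0,1]])

```text
time: 5.2
eef_pos: [0.5035, 0.1465, 0.241]
tcp_rot: [-0.705, -0.052, 0.052, 0.705]
contact_force: [0.1, -0.9, -1.6]
opening: 0.249
```

Run:
```python
from h import *
goal(0,133,55)
a=crop("side",240,200,390,350,4,"c5")
```

```text
t 5.2 tip tray mm [  1.1 133.6 119. ] F [ 0.1 -0.9 -1.6] yaw 8.45 tilt [-6.e-04 -1.e+00  2.e-04] op 0.249
goal shift tool mm [-1.1 64.  -0.6]
```

View pics/c5.png

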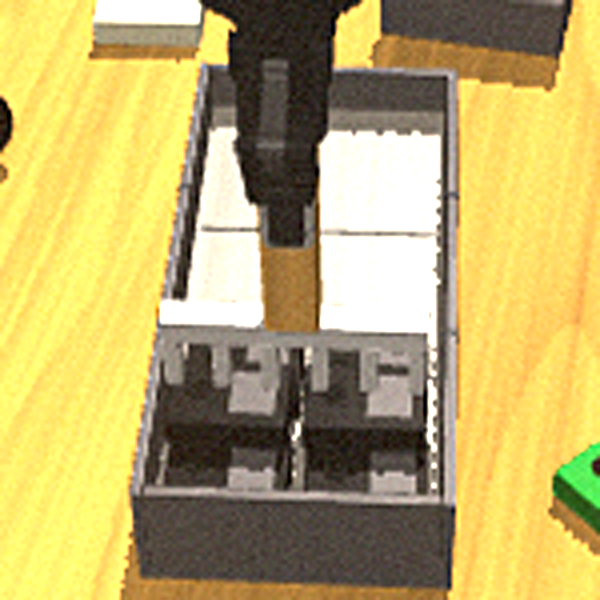

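Run:
```python
from h import *
def tr(p):
    d=p[:2]-TC;c,q=np.cos(TY),np.sin(TY);return (1e3*np.array([c*d[0]+q*d[1],-q*d[0]+c*d[1]])).round(1)
for nm,u,v in(("top near edge L",160,425),("R",410,432)):
    for z in(.048,.066):print(nm,z,tr(cast("side",240+u/4,200+v/4,z)))
for u,v in((292,95),(300,290),(445,88),(465,265)): # top cam pack extremes
    for z in(.048,.066):print(u,v,z,tr(cast("top",155+u/3.2,185+v/3.2,z)))
print("tip proj", [proj("side",[.5035-.005*0,.1465+.005,z]).round(1) for z in(.117,.119)])
im=read_camera("side");g=cv2.cvtColor(im,cv2.COLOR_BGR2GRAY)
print(g[285:326,295].tolist());print(g[285:326,332].tolist())
```

```text
top near edge L 0.048 [ 70.4 103.5]
top near edge L 0.066 [ 67.3 118.3]
R 0.048 [-52.7 102.2]
R 0.066 [-52.7 117. ]
292 95 0.048 [ 72.9 141.3]
292 95 0.066 [ 68.5 139.6]
300 290 0.048 [-60.3 151.9]
300 290 0.066 [-62.6 149.9]
445 88 0.048 [62.9 37.5]
445 88 0.066 [58.7 37.4]
465 265 0.048 [-59.4  40.7]
465 265 0.066 [-61.8  40.6]
tip proj [array([312.5, 298.1]), array([312.5, 297.3])]
[72, 78, 79, 83, 83, 76, 79, 80, 82, 81, 77, 65, 27, 35, 26, 32, 33, 31, 32, 35, 36, 15, 19, 21, 16, 16, 19, 25, 12, 19, 14, 25, 18, 36, 36, 26, 36, 85, 81, 45, 35]
[81, 86, 80, 81, 77, 80, 80, 73, 81, 82, 76, 79, 76, 75, 101, 99, 98, 103, 99, 44, 39, 42, 18, 14, 21, 18, 17, 20, 29, 27, 31, 24, 29, 72, 67, 63, 59, 64, 73, 97, 83]
```

carry_out(moves=[[0,0,0,-0.001,0.015,0.001,1],[0,0,0,0,0.015,0,1],[0,0,0,0,0.012,0,1],[0,0,0,0,0.01,0,1],[0,0,0,0,0.006,0,1],[0,0,0,0,0.005,0,1],[0,0,0,0,0,0,1]])

```text
time: 6.18
eef_pos: [0.5024, 0.1469, 0.1781]
tcp_rot: [-0.705, -0.052, 0.052, 0.705]
contact_force: [0.7, 0.0, -2.3]
opening: 0.25
```

carry_out(moves=[[0,0,0,0,0,-0.002,1],[0,0,0,0,0,-0.003,1],[0,0,0,0,0,-0.003,1],[0,0,0,0,0,-0.003,1],[0,0,0,0,0,-0.003,1],[0,0,0,0,0,-0.003,1],[0,0,0,0,0,-0.003,1],[0,0,0,0,0,-0.004,1],[0,0,0,0,0,-0.004,1],[0,0,0,0,0,-0.004,1]])

```text
time: 7.42
eef_pos: [0.5073, 0.115, 0.1784]
tcp_rot: [-0.705, -0.052, 0.052, 0.705]
contact_force: [0.1, 1.3, -0.9]
opening: 0.247
```

```bash
python3 -c "
from h import *
st()"
```

```text
t 7.42 tip tray mm [  0.4 101.9  56.4] F [ 0.1  1.3 -0.9] yaw 8.49 tilt [ 1.e-04 -1.e+00  2.e-04] op 0.247
```

carry_out(moves=[[0,0,0,0,0,-0.004,1],[0,0,0,0,0,-0.004,1],[0,0,0,0,0,-0.004,1],[0,0,0,0,0,-0.004,1],[0,0,0,0,0,-0.004,1],[0,0,0,0,0,-0.004,1],[0,0,0,0,0,-0.004,1],[0,0,0,0,0,-0.004,1],[0,0,0,0,0,-0.004,1],[0,0,0,0,0,-0.004,1]])

```text
time: 8.68
eef_pos: [0.5131, 0.0753, 0.1783]
tcp_rot: [0.705, 0.052, -0.052, -0.705]
contact_force: [0.1, -0.6, -0.5]
opening: 0.251
```

carry_out(moves=[[0,0,0,0,0,-0.003,1],[0,0,0,0,0,-0.003,1],[0,0,0,0,0,-0.003,1],[0,0,0,0,0,-0.003,1],[0,0,0,0,0,-0.003,1],[0,0,0,0,0,-0.003,1],[0,0,0,0,0,-0.004,1],[0,0,0,0,0,-0.004,1],[0,0,0,0,0,-0.004,1]])

```text
time: 9.8
eef_pos: [0.5175, 0.0457, 0.1783]
tcp_rot: [0.705, 0.052, -0.052, -0.705]
contact_force: [-0.6, 1.7, -1.2]
opening: 0.245
```

Run:
```python
from h import *
st()
crop("side",240,200,390,350,4,"x"); crop("top",225,180,405,290,3,"y")
A=cv2.imread("pics/x.png")[:500,:];B=cv2.imread("pics/y.png")
o=np.zeros((500,600+540,3),np.uint8);o[:,:600]=A;o[:330,600:]=B
cv2.imwrite("pics/c6.png",cv2.resize(o,None,fx=.7,fy=.7))
```

```text
t 9.8 tip tray mm [ 0.2 31.8 56.3] F [-0.6  1.7 -1.2] yaw 8.49 tilt [-1.e-04 -1.e+00 -0.e+00] op 0.245
```

View pics/c6.png

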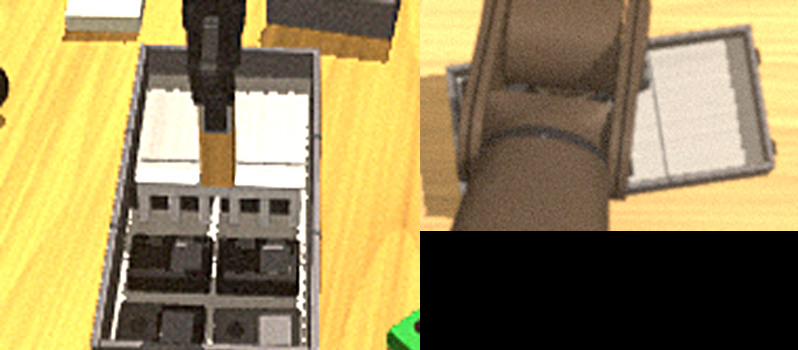

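carry_out(moves=[[0,0,0,0,-0.02,0,1],[0,0,0,0,-0.03,0,1],[0,0,0,0,-0.02,0.01,1],[0,0,0,0,0,0.02,1],[0,0,0,0,0,0.03,1],[0,0,0,0,0,0,1],[0,0,0,0,0,0,1]])

```text
time: 10.78
eef_pos: [0.5087, 0.1048, 0.2482]
tcp_rot: [0.706, 0.052, -0.053, -0.705]
contact_force: [0.7, -0.7, -1.6]
opening: 0.249
```

Run:
```python
from h import *
st()
im=crop("side",255,205,375,345,4.2,"x"); crop("top",225,180,405,290,3,"y")
A=cv2.imread("pics/x.png");B=cv2.imread("pics/y.png")
o=np.zeros((588,504+540,3),np.uint8);o[:,:504]=A;o[:330,504:]=B
cv2.imwrite("pics/c7.png",cv2.resize(o,None,fx=.76,fy=.76)); cv2.imwrite("pics/s7.png",im)
g=cv2.cvtColor(im,cv2.COLOR_BGR2GRAY)
for u in (290,300,328,340):print(u,g[262:330,u].tolist())
```

```text
t 10.78 tip tray mm [  0.3  91.5 126.2] F [ 0.7 -0.7 -1.6] yaw 8.51 tilt [-2.0e-04 -1.0e+00 -1.2e-03] op 0.249
290 [72, 78, 81, 76, 59, 23, 34, 32, 30, 33, 31, 28, 37, 26, 34, 34, 34, 35, 36, 21, 17, 17, 43, 28, 32, 36, 30, 25, 29, 32, 34, 35, 34, 36, 34, 34, 30, 12, 11, 17, 14, 16, 42, 69, 71, 69, 31, 31, 30, 37, 33, 32, 21, 25, 23, 28, 22, 34, 29, 42, 46, 46, 46, 37, 37, 38, 36, 44]
300 [68, 76, 77, 82, 94, 36, 48, 47, 41, 46, 42, 48, 43, 40, 36, 17, 34, 35, 33, 21, 15, 19, 35, 22, 29, 36, 26, 29, 29, 30, 24, 24, 27, 37, 33, 32, 29, 18, 13, 17, 19, 10, 39, 77, 68, 69, 52, 28, 34, 79, 94, 88, 92, 84, 89, 93, 79, 86, 93, 87, 34, 46, 43, 36, 38, 33, 37, 39]
328 [126, 70, 78, 78, 87, 108, 55, 30, 29, 38, 36, 31, 34, 23, 30, 33, 42, 37, 43, 36, 19, 17, 13, 32, 31, 34, 41, 33, 35, 35, 37, 36, 37, 39, 42, 34, 37, 37, 20, 11, 18, 22, 19, 35, 73, 65, 65, 68, 37, 34, 40, 36, 37, 36, 32, 40, 44, 40, 34, 39, 40, 40, 42, 45, 35, 34, 43, 39]
340 [192, 63, 76, 80, 81, 80, 70, 26, 52, 104, 95, 94, 94, 94, 93, 94, 95, 95, 47, 35, 34, 13, 16, 22, 38, 50, 99, 96, 92, 90, 99, 97, 97, 92, 99, 56, 36, 39, 21, 14, 17, 17, 15, 24, 53, 70, 73, 68, 43, 37, 63, 102, 99, 93, 91, 93, 95, 92, 95, 90, 89, 42, 51, 106, 42, 39, 40, 39]
```

View pics/c7.png

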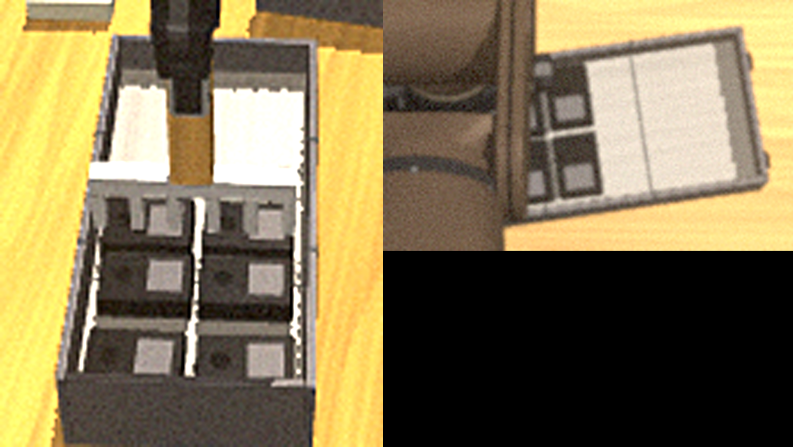

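Run:
```python
from h import *
def tr(p):
    d=p[:2]-TC;c,q=np.cos(TY),np.sin(TY);return (1e3*np.array([c*d[0]+q*d[1],-q*d[0]+c*d[1]])).round(1)
for nm,u,v,z in(("r2 near bot L",300,304,.03),("R",328,305,.03),("r2 near top L",300,299,.048),("R",328,300,.048),("r1 far top L",300,308.3,.048),("R",328,309.8,.048),("rim near",290,326,.066),("rim far",322,216.5,.066)):print(nm,tr(cast("side",u,v,z)))
goal(0,92,60)
```

```text
r2 near bot L [33.7 81. ]
R [-23.2  80.9]
r2 near top L [32.7 83. ]
R [-23.3  83. ]
r1 far top L [ 30.6 106.8]
R [-24.5 108. ]
rim near [ 43.1 164.2]
rim far [   1.9 -156.6]
t 10.88 tip tray mm [  0.3  91.2 126.2] F [ 0.2 -0.3 -1.7] yaw 8.45 tilt [-1.e-04 -1.e+00 -7.e-04] op 0.252
goal shift tool mm [-0.3 66.2  0.8]
```

carry_out(moves=[[0,0,0,0,0.02,0.003,1],[0,0,0,0,0.02,0,1],[0,0,0,0,0.015,0,1],[0,0,0,0,0.012,0,1],[0,0,0,0,0.01,0,1],[0,0,0,0,0.007,0,1],[0,0,0,0,0,0,1]])

```text
time: 11.75
eef_pos: [0.508, 0.1083, 0.1639]
tcp_rot: [-0.705, -0.052, 0.053, 0.705]
contact_force: [-0.1, 0.6, -1.8]
opening: 0.25
```

```bash
python3 -c "
from h import *
st()"
```

```text
t 11.75 tip tray mm [-0.  95.2 41.9] F [-0.1  0.6 -1.8] yaw 8.5 tilt [-9.e-04 -1.e+00  1.e-04] op 0.25
```

carry_out(moves=[[0,0,0,0,0.001,0,1],[0,0,0,0,0.001,0,1],[0,0,0,0,0.001,0,1],[0,0,0,0,0.001,0,1],[0,0,0,0,0.001,0,1],[0,0,0,0,0.001,0,1],[0,0,0,0,0,0,1]])

```text
time: 12.62
eef_pos: [0.5082, 0.1083, 0.1582]
tcp_rot: [-0.705, -0.052, 0.052, 0.705]
contact_force: [-0.1, 0.0, -2.0]
opening: 0.249
```

carry_out(moves=[[0,0,0,0,0.0005,0,1],[0,0,0,0,0.0005,0,1],[0,0,0,0,0.0005,0,1],[0,0,0,0,0.0005,0,1],[0,0,0,0,0,0,1]])

```text
time: 13.25
eef_pos: [0.5082, 0.1083, 0.1563]
tcp_rot: [-0.705, -0.052, 0.052, 0.705]
contact_force: [-0.1, -0.2, -2.6]
opening: 0.25
```

carry_out(moves=[[0,0,0,0,0.0005,0,1],[0,0,0,0,0.0005,0,1],[0,0,0,0,0,0,1]])

```text
time: 13.62
eef_pos: [0.5082, 0.1083, 0.1553]
tcp_rot: [-0.705, -0.052, 0.052, 0.705]
contact_force: [-0.4, -0.4, -2.6]
opening: 0.25
```

carry_out(moves=[[0,0,0,0,0.0005,0,1],[0,0,0,0,0.0005,0,1],[0,0,0,0,0,0,1]])

```text
time: 14.0
eef_pos: [0.5082, 0.1083, 0.1542]
tcp_rot: [0.705, 0.052, -0.052, -0.705]
contact_force: [-1.0, -0.3, -1.2]
opening: 0.251
```

carry_out(moves=[[0,0,0,0,0.0005,0,1],[0,0,0,0,0,0,1]])

```text
time: 14.25
eef_pos: [0.5082, 0.1083, 0.1538]
tcp_rot: [-0.705, -0.052, 0.052, 0.705]
contact_force: [0.9, 0.9, -1.2]
opening: 0.25
```

carry_out(moves=[[0,0,0,0,0.0005,0,1],[0,0,0,0,0,0,1]])

```text
time: 14.5
eef_pos: [0.5082, 0.1083, 0.1533]
tcp_rot: [-0.705, -0.052, 0.052, 0.705]
contact_force: [-0.0, 0.4, -1.8]
opening: 0.252
```

carry_out(moves=[[0,0,0,0,0.0005,0,1],[0,0,0,0,0,0,1]])

```text
time: 14.75
eef_pos: [0.5083, 0.1083, 0.1531]
tcp_rot: [0.705, 0.052, -0.052, -0.705]
contact_force: [-0.7, -1.6, -0.2]
opening: 0.251
```

carry_out(moves=[[0,0,0,0,0.0005,0,1],[0,0,0,0,0,0,1]])

```text
time: 15.0
eef_pos: [0.5083, 0.1083, 0.1528]
tcp_rot: [0.705, 0.052, -0.052, -0.705]
contact_force: [-2.6, -0.8, 2.7]
opening: 0.248
```

carry_out(moves=[[0,0,0,0,0.0005,0,1],[0,0,0,0,0,0,1]])

```text
time: 15.25
eef_pos: [0.5084, 0.1083, 0.1524]
tcp_rot: [0.705, 0.052, -0.052, -0.705]
contact_force: [-3.3, -0.8, 3.9]
opening: 0.252
```

carry_out(moves=[[0,0,0,0,0,0,1],[0,0,0,0,0,0,1],[0,0,0,0,0,0,1]])

```text
time: 15.62
eef_pos: [0.5083, 0.1083, 0.1523]
tcp_rot: [0.705, 0.052, -0.052, -0.705]
contact_force: [-3.0, -0.4, 5.0]
opening: 0.249
```

```bash
python3 -c "
from h import *
for i in range(4): read_camera('top');st()"
```

```text
t 15.68 tip tray mm [ 0.5 95.1 30.3] F [-3.7 -0.9  5.5] yaw 8.49 tilt [ 2.e-04 -1.e+00 -1.e-04] op 0.25
t 15.72 tip tray mm [ 0.5 95.1 30.3] F [-2.9 -0.2  5.7] yaw 8.49 tilt [ 3.e-04 -1.e+00 -1.e-04] op 0.251
t 15.78 tip tray mm [ 0.4 95.1 30.3] F [-2.5 -0.4  4.7] yaw 8.49 tilt [ 1.e-04 -1.e+00 -1.e-04] op 0.249
t 15.82 tip tray mm [ 0.4 95.1 30.3] F [-4.1  0.3  5.5] yaw 8.49 tilt [ 2.e-04 -1.e+00 -1.e-04] op 0.249
```

carry_out(moves=[[0,0,0,0,-0.001,0,1],[0,0,0,0,0,-0.001,1],[0,0,0,0,0,-0.002,1],[0,0,0,0,0,-0.002,1]])

```text
time: 16.32
eef_pos: [0.5093, 0.1035, 0.1527]
tcp_rot: [-0.705, -0.053, 0.052, 0.705]
contact_force: [-0.8, 1.4, 0.7]
opening: 0.249
```

carry_out(moves=[[0,0,0,0,0,-0.002,1],[0,0,0,0,0,-0.002,1],[0,0,0,0,0,-0.002,1]])

```text
time: 16.7
eef_pos: [0.5099, 0.0974, 0.1528]
tcp_rot: [-0.705, -0.052, 0.052, 0.705]
contact_force: [0.2, 2.1, 0.8]
opening: 0.248
```

carry_out(moves=[[0,0,0,0,0,-0.003,1],[0,0,0,0,0,-0.003,1],[0,0,0,0,0,-0.003,1],[0,0,0,0,0,-0.003,1],[0,0,0,0,0,-0.003,1]])

```text
time: 17.32
eef_pos: [0.512, 0.0824, 0.1528]
tcp_rot: [-0.705, -0.052, 0.052, 0.705]
contact_force: [-1.2, 2.7, 0.9]
opening: 0.256
```

carry_out(moves=[[0,0,0,0,0,-0.003,1],[0,0,0,0,0,-0.003,1],[0,0,0,0,0,-0.003,1],[0,0,0,0,0,-0.003,1],[0,0,0,0,0,-0.003,1]])

```text
time: 17.95
eef_pos: [0.5143, 0.0676, 0.1528]
tcp_rot: [-0.705, -0.052, 0.052, 0.705]
contact_force: [-0.3, 2.4, 1.6]
opening: 0.253
```

carry_out(moves=[[0,0,0,0,0,-0.003,1],[0,0,0,0,0,-0.003,1],[0,0,0,0,0,-0.003,1]])

```text
time: 18.32
eef_pos: [0.5156, 0.0587, 0.1528]
tcp_rot: [-0.705, -0.052, 0.052, 0.705]
contact_force: [-0.8, 3.9, 0.4]
opening: 0.253
```

```bash
python3 -c "
from h import *
st()"
```

```text
t 18.32 tip tray mm [ 0.2 44.9 30.8] F [-0.8  3.9  0.4] yaw 8.49 tilt [-1.e-04 -1.e+00  1.e-04] op 0.253
```

carry_out(moves=[[0,0,0,0,0,-0.002,1],[0,0,0,0,0,-0.002,1],[0,0,0,0,0,-0.002,1],[0,0,0,0,0,-0.002,1]])

```text
time: 18.82
eef_pos: [0.5168, 0.051, 0.1529]
tcp_rot: [-0.705, -0.052, 0.052, 0.705]
contact_force: [-1.5, 4.5, 1.6]
opening: 0.252
```

carry_out(moves=[[0,0,0,0,0,-0.002,1],[0,0,0,0,0,-0.002,1],[0,0,0,0,0,-0.002,1],[0,0,0,0,0,-0.002,1]])

```text
time: 19.32
eef_pos: [0.5181, 0.043, 0.153]
tcp_rot: [-0.705, -0.052, 0.052, 0.705]
contact_force: [-0.9, 4.8, 2.2]
opening: 0.252
```

carry_out(moves=[[0,0,0,0,-0.0002,-0.002,1],[0,0,0,0,-0.0002,-0.002,1],[0,0,0,0,-0.0002,-0.002,1],[0,0,0,0,-0.0001,-0.002,1]])

```text
time: 19.82
eef_pos: [0.5191, 0.0349, 0.1534]
tcp_rot: [0.705, 0.052, -0.052, -0.705]
contact_force: [-0.3, 5.5, 2.1]
opening: 0.25
```

carry_out(moves=[[0,0,0,0,-0.0002,-0.002,1],[0,0,0,0,-0.0001,-0.002,1],[0,0,0,0,-0.0001,-0.002,1],[0,0,0,0,-0.0001,-0.002,1]])

```text
time: 20.32
eef_pos: [0.5202, 0.027, 0.1539]
tcp_rot: [0.705, 0.052, -0.053, -0.705]
contact_force: [-0.3, 2.5, 0.2]
opening: 0.248
```

```bash
python3 -c "
from h import *
st()"
```

```text
t 20.32 tip tray mm [ 0.1 12.9 31.9] F [-0.3  2.5  0.2] yaw 8.5 tilt [-4.e-04 -1.e+00 -2.e-04] op 0.248
```

carry_out(moves=[[0,0,0,0,-0.0001,-0.002,1],[0,0,0,0,0,-0.002,1],[0,0,0,0,0,-0.002,1],[0,0,0,0,0,-0.002,1]])

```text
time: 20.82
eef_pos: [0.5215, 0.0192, 0.1541]
tcp_rot: [-0.705, -0.052, 0.052, 0.705]
contact_force: [-0.8, 3.8, 1.6]
opening: 0.254
```

carry_out(moves=[[0,0,0,0,-0.0001,-0.002,1],[0,0,0,0,-0.0001,-0.002,1],[0,0,0,0,-0.0001,-0.002,1],[0,0,0,0,-0.0001,-0.002,1]])

```text
time: 21.32
eef_pos: [0.5227, 0.0112, 0.1545]
tcp_rot: [0.705, 0.052, -0.052, -0.705]
contact_force: [-1.3, 3.2, 1.2]
opening: 0.252
```

carry_out(moves=[[0,0,0,0,0,-0.0015,1],[0,0,0,0,0,0,1],[0,0,0,0,0,0,1]])

```text
time: 21.7
eef_pos: [0.523, 0.0097, 0.1545]
tcp_rot: [0.705, 0.052, -0.052, -0.705]
contact_force: [-0.8, 3.2, 0.0]
opening: 0.248
```

```bash
python3 -c "
from h import *
for i in range(4): read_camera('side');st()"
```

```text
t 21.75 tip tray mm [ 0.3 -4.6 32.5] F [-0.3  2.5  1.1] yaw 8.5 tilt [-1.e-04 -1.e+00 -6.e-04] op 0.254
t 21.8 tip tray mm [ 0.3 -4.6 32.5] F [-0.2  2.7  0.4] yaw 8.5 tilt [ 0.e+00 -1.e+00 -6.e-04] op 0.253
t 21.85 tip tray mm [ 0.3 -4.6 32.6] F [-1.   2.6  0.5] yaw 8.5 tilt [ 1.e-04 -1.e+00 -6.e-04] op 0.251
t 21.9 tip tray mm [ 0.3 -4.6 32.5] F [-0.6  3.1  1.2] yaw 8.5 tilt [ 0.e+00 -1.e+00 -5.e-04] op 0.245
```

carry_out(moves=[[0,0,0,0,0.0004,0,1],[0,0,0,0,0.0004,0,1],[0,0,0,0,0,0,1],[0,0,0,0,0,0,1]])

```text
time: 22.4
eef_pos: [0.5231, 0.0098, 0.1541]
tcp_rot: [0.705, 0.052, -0.052, -0.705]
contact_force: [-2.0, 1.7, 4.9]
opening: 0.25
```

```bash
python3 -c "
from h import *
for i in range(4): read_camera('side');st()"
```

```text
t 22.45 tip tray mm [ 0.4 -4.6 32.1] F [-2.1  1.8  4.1] yaw 8.49 tilt [ 2.e-04 -1.e+00 -4.e-04] op 0.249
t 22.5 tip tray mm [ 0.4 -4.5 32. ] F [-2.   1.   4.5] yaw 8.5 tilt [ 3.e-04 -1.e+00 -4.e-04] op 0.249
t 22.55 tip tray mm [ 0.4 -4.5 32. ] F [-1.5  2.1  4.5] yaw 8.5 tilt [ 2.e-04 -1.e+00 -4.e-04] op 0.252
t 22.6 tip tray mm [ 0.4 -4.5 32. ] F [-2.1  2.4  4.4] yaw 8.49 tilt [ 3.e-04 -1.e+00 -3.e-04] op 0.255
```

carry_out(moves=[[0,0,0,0,-0.001,0.002,1],[0,0,0,0,-0.005,0.003,1],[0,0,0,0,-0.02,0,1],[0,0,0,0,-0.03,0,1],[0,0,0,0,-0.03,0,1],[0,0,0,0,0,0.04,1],[0,0,0,0,0,0.05,1],[0,0,0,0,0,0.05,1],[0,0,0,0,0,0.04,1],[0,0,0,0,0,0,1]])

```text
time: 23.85
eef_pos: [0.4944, 0.1949, 0.2387]
tcp_rot: [0.705, 0.053, -0.054, -0.705]
contact_force: [0.7, -0.6, -2.1]
opening: 0.247
```

Run:
```python
from h import *
s,Rm=st()
print(Rm.T@(np.array([.5080,.298,.2390])-s["eef_pos"]))
im=crop("side",255,205,375,345,4.2,"x"); t=crop("top",225,180,405,290,3,"y")
A=cv2.imread("pics/x.png");B=cv2.imread("pics/y.png")
o=np.zeros((588,504+540,3),np.uint8);o[:,:504]=A;o[:330,504:]=B
cv2.imwrite("pics/c8.png",cv2.resize(o,None,fx=.76,fy=.76)); cv2.imwrite("pics/s8.png",im); cv2.imwrite("pics/t8.png",t)
```

```text
t 23.85 tip tray mm [ -0.8 182.8 116.7] F [ 0.7 -0.6 -2.1] yaw 8.73 tilt [-1.7e-03 -1.0e+00 -1.0e-04] op 0.247
[ 0.02909039 -0.00035903  0.09979374]
```

View pics/c8.png

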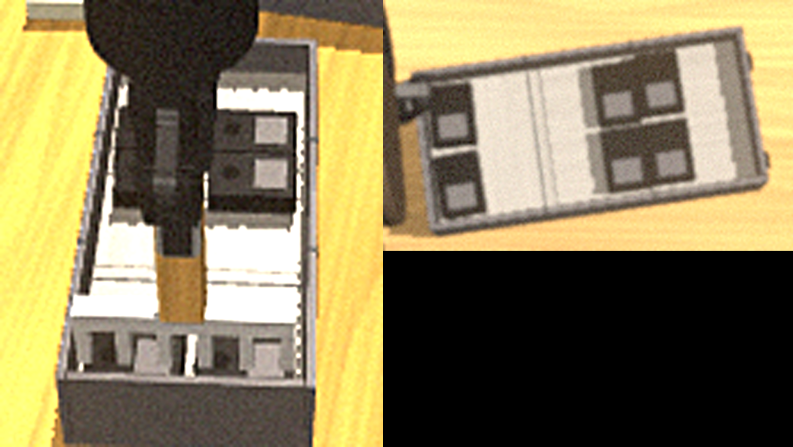

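Run:
```python
from h import *
def tr(p):
    d=p[:2]-TC;c,q=np.cos(TY),np.sin(TY);return (1e3*np.array([c*d[0]+q*d[1],-q*d[0]+c*d[1]])).round(1)
g=cv2.imread("pics/t8.png");m=(g.max(2)<75).astype(np.uint8)
for u,v,n in((594,95,"UL near edge"),(681,80,"UR far"),(637,88,"mid"),(604,165,"LL near"),(691,150,"LR far"),(648,157,"mid"),(434,115,"row1 L"),(474,110,"row1 R")):
    print(n,tr(cast("top",225+(u-383)/2.28,180+v/2.28,.05)))
for u,v,n in((530,100,"line +51"),(545,100,"joint")):print(n,tr(cast("top",225+(u-383)/2.28,180+v/2.28,.03)))
```

```text
UL near edge [ 34.9 -10.2]
UR far [ 37.6 -94.8]
mid [ 35.9 -51.9]
LL near [-33.3  -9.9]
LR far [-30.8 -93.5]
mid [-31.7 -52.2]
row1 L [ 37.3 142.9]
row1 R [ 36.7 104.8]
line +51 [43.1 51.2]
joint [41.1 36.8]
```

carry_out(moves=[[0,0,0,0.009,0,0.033,1],[0,0,0,0.01,0,0.033,1],[0,0,0,0.01,0,0.033,1],[0,0.093,0,0,0,0,1],[0,0.093,0,0,0,0,1],[0,0,0,0,0,0,1],[0,0,0,0,0,0,1]])

```text
time: 24.82
eef_pos: [0.51, 0.2942, 0.2395]
tcp_rot: [0.707, -0.013, 0.013, -0.707]
contact_force: [-0.5, 0.6, -2.6]
opening: 0.25
```

Run:
```python
from h import *
s,Rm=st()
print((Rm.T@(np.array([.5080,.298,.2390])-s["eef_pos"])).round(4))
```

```text
t 24.82 tip tray mm [ 29.5 278.6 117.5] F [-0.5  0.6 -2.6] yaw -2.17 tilt [-3.e-04 -1.e+00 -4.e-04] op 0.25
[-0.0021  0.0005  0.0038]
```

Run:
```python
from h import *
P=np.array([cast("side",220+u/2.7,240+v/2.7,.04) for u,v in((108,376),(308,420),(302,446),(95,403))])
print(P.round(4).tolist(),P.mean(0).round(4))
crop("side",235,330,355,450,6,"c9")
```

```text
[[0.569, 0.2851, 0.04], [0.4374, 0.2902, 0.04], [0.4378, 0.308, 0.04], [0.5714, 0.3051, 0.04]] [0.5039 0.2971 0.04  ]
```

carry_out(moves=[[0,0,0,-0.002,0,0.004,1],[0,0,0,0,0.03,0,1],[0,0,0,0,0.025,0,1],[0,0,0,0,0.01,0,1],[0,0,0,0,0,0,1]])

```text
time: 25.5
eef_pos: [0.5075, 0.2992, 0.1742]
tcp_rot: [0.707, -0.014, 0.013, -0.707]
contact_force: [0.4, 0.0, -0.7]
opening: 0.247
```

Run:
```python
from h import *
st();crop("side",245,320,355,450,4.6,"c9")
```

```text
t 25.5 tip tray mm [ 27.6 284.   52.2] F [ 0.4  0.  -0.7] yaw -2.15 tilt [-1.2e-03 -1.0e+00 -5.0e-04] op 0.247
```

View pics/c9.png

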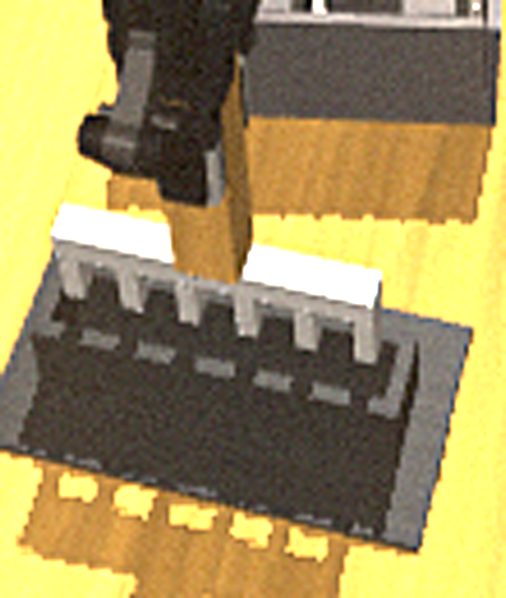

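carry_out(moves=[[0,0,0,-0.0015,0,-0.0007,1],[0,0,0,0,0.005,0,1],[0,0,0,0,0.005,0,1],[0,0,0,0,0.005,0,1],[0,0,0,0,0,0,1]])

```text
time: 26.18
eef_pos: [0.5058, 0.2983, 0.1588]
tcp_rot: [0.707, -0.014, 0.013, -0.707]
contact_force: [-0.5, -0.4, -1.9]
opening: 0.25
```

carry_out(moves=[[0,0,0,0,0.005,0,1],[0,0,0,0,0.005,0,1],[0,0,0,0,0.005,0,1],[0,0,0,0,0,0,1]])

```text
time: 26.68
eef_pos: [0.5059, 0.2984, 0.1439]
tcp_rot: [0.707, -0.014, 0.013, -0.707]
contact_force: [-0.6, -0.2, -2.2]
opening: 0.248
```

carry_out(moves=[[0,0,0,0,0.005,0,1],[0,0,0,0,0.005,0,1],[0,0,0,0,0.003,0,1],[0,0,0,0,0,0,1]])

```text
time: 27.18
eef_pos: [0.506, 0.2984, 0.1313]
tcp_rot: [0.707, -0.014, 0.013, -0.707]
contact_force: [-0.4, -0.9, -2.5]
opening: 0.25
```

carry_out(moves=[[0,0,0,0,0.001,0,1],[0,0,0,0,0.001,0,1],[0,0,0,0,0.001,0,1],[0,0,0,0,0.0005,0,1],[0,0,0,0,0,0,1]])

```text
time: 27.8
eef_pos: [0.5063, 0.2985, 0.1282]
tcp_rot: [0.707, -0.013, 0.013, -0.707]
contact_force: [-0.4, -0.2, -1.5]
opening: 0.249
```

carry_out(moves=[[0,0,0,0,0.0005,0,1],[0,0,0,0,0.0005,0,1],[0,0,0,0,0,0,1]])

```text
time: 28.18
eef_pos: [0.5064, 0.2986, 0.128]
tcp_rot: [0.707, -0.013, 0.013, -0.707]
contact_force: [-2.9, -0.6, 4.6]
opening: 0.252
```

carry_out(moves=[[0,0,0,0,0.0005,0,1],[0,0,0,0,0,0,1]])

```text
time: 28.42
eef_pos: [0.5064, 0.2987, 0.128]
tcp_rot: [0.707, -0.013, 0.013, -0.707]
contact_force: [-4.0, -0.9, 7.7]
opening: 0.248
```

Tines are on the floor. I'll release slowly, then retreat upward.

carry_out(moves=[[0,0,0,0,-0.001,0,0.3],[0,0,0,0,0,0,0.1],[0,0,0,0,0,0,-0.2],[0,0,0,0,0,0,-0.5],[0,0,0,0,0,0,-1],[0,0,0,0,0,0,-1],[0,0,0,0,0,0,-1],[0,0,0,0,0,0,-1]])

```text
time: 29.42
eef_pos: [0.5063, 0.2985, 0.1277]
tcp_rot: [0.707, -0.013, 0.013, -0.707]
contact_force: [0.3, 0.9, 0.2]
opening: 1.002
```

carry_out(moves=[[0,0,0,0,-0.02,0,-1],[0,0,0,0,-0.04,0,-1],[0,0,0,0,-0.05,0,-1],[0,0,0,0,-0.05,0,-1],[0,0,0,-0.02,0,0.05,-1],[0,0,0,-0.02,0,0.05,-1],[0,0,0,-0.02,0,0.05,-1],[0,0,0,-0.02,0,0.05,-1],[0,0,0,0,0,0,-1],[0,0,0,0,0,0,-1]])

```text
time: 30.68
eef_pos: [0.434, 0.5013, 0.2888]
tcp_rot: [-0.707, 0.013, -0.014, 0.707]
contact_force: [-0.2, -0.3, 1.5]
opening: 0.998
```

Run:
```python
from h import *
s,_=st();print(s["eef_pos"])
crop("top",130,130,510,340,2.1,"c10")
```

```text
t 30.68 tip tray mm [-14.9 494.8 166.8] F [-0.2 -0.3  1.5] yaw -2.14 tilt [ 1.1e-03 -1.0e+00  3.0e-04] op 0.998
[0.4339888  0.50130943 0.28879149]
```

View pics/c10.png

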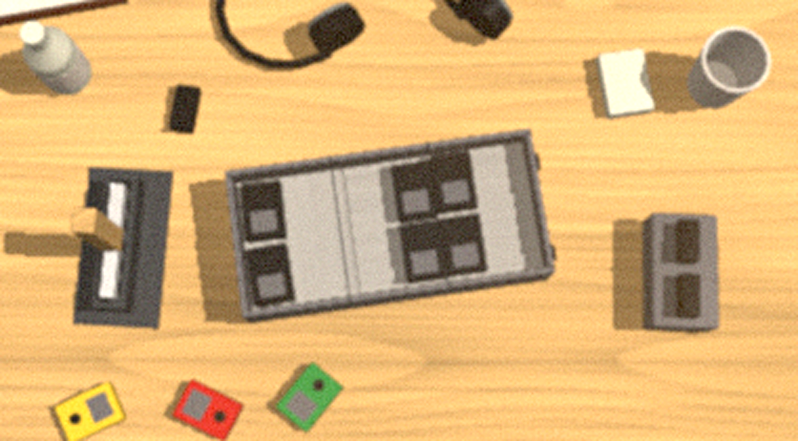

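```bash
python3 -c "
from plant import sign_off
print(sign_off())"
```

```text
the job is handed in; nothing more can be done
None
```

The job is done and handed in at about 31 s of the 72 s allowed; sign-off gives no verdict, so the result below rests on my own checks.

**What I did:**
- I took the rake from its caddy and skimmed the two upper packs over the inner row onto the bare bed.
- I pressed the tines on the bed in the crowded third at tray y ≈ +95 mm, with about 7–8 N for about half a second.
- I raked four packs along at about 2.5–6 N to tray y ≈ -5 mm. There I held about 6 N for at least 0.2 s.
- I stood the rake back in its caddy and moved the arm clear.

**Last checks:**
- **Packs:** six lie flat in one layer in the camera views. The row centres are at tray y ≈ +124, -31 and -73 mm, two packs in each row and at least 20 mm inside their thirds.
- **Rake:** it stands upright in the slot. I felt the tines reach the floor before letting go.
- **Bystanders:** the bottle, cup, battery, badges and coloured look-alikes look unmoved in the last picture. I did not measure them.

**Disagreements:** the two cameras differ by up to about 4 mm on the tray's position along y, well inside those margins. The force readings carry about 1 N of noise, and I sampled them at the end of each move rather than continuously. All of them stayed under 10 N.

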